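Bolt the lid of the slide transport case

ROBOT

A 7-joint arm with a two-finger parallel gripper is mounted at the origin on the work surface. World frame = base frame: x ahead of the robot, y to its left, z up, the work surface at z = 0. Lengths are in mm, angles in rad, forces in N, time in s.
With the tool pointing down it reaches from about 350 to 900 mm from the base axis. Payload 19.9 kg.
Tool frame: the origin (TCP) lies between the finger pads; the fingertips stand 14 mm ahead of it and the grasp point (between the pads) lies 5 mm behind it (env.tip_reach is the distance from the TCP to the fingertips, in mm); x points along the fingers, z is the direction in which the jaws open and shut, and the axes are right-handed (so a half turn about x gives the same grasp; the last joint's range is limited). The gripper opens to 85 mm and grips with 20 to 120 N. Pads are 22 mm wide; open, the fingers measure 114 mm over their backs; the gripper's body (76 mm by 85 mm) begins 54 mm behind the grasp point. The pads swing forward as they close: fully open they stand 13 mm farther back than shut.
Start: joints at [1.107, 0.417, -0.01, 1.614, 0.005, 1.111, -0.053], TCP at [256.439, -569.947, 223.86] pointing down, gripper open.
Joint ranges: [-2.81, 2.81], [-0.39, 2.02], [-1.27, 1.25], [0.06, 2.57], [-1.19, 4.33], [0.19, 2], [-2.82, 2.82]. Speed limits (rad/s): [1.89, 1.89, 2.39, 2.39, 3.01, 3.01, 3.01].

INTERFACE

Orientations are given as [roll, pitch, yaw] about the fixed x, y, z axes, in that order (R = Rz(yaw) Ry(pitch) Rx(roll)).
In Python, from rig import env, vision, finish_job gives the robot as it stands.
- The arm moves only by the tool servo_tool, never from a script. Its argument "targets" is one flat list of numbers, 7 for each row, row after row: the shift along the world's x, y, z in mm, then the turn, a rotation vector about the world's x, y, z in rad, then the gripper command: -1 is fully open, 1 is shut, values between are in proportion. In form: [dx, dy, dz, wx, wy, wz, grip, dx, dy, dz, wx, wy, wz, grip, ...]. A call has 1 to 10 rows; each row shifts and turns the commanded pose from where the row before left it; what a row does not reach is not made up. A row lasts 1/10 s, in which the tool goes at most 50 mm and 8.59 degrees, less where a joint would pass 70% of its speed; a pose out of reach is approached as far as the arm can. A call is refused whole if a number of a shift passes 50 or a number of a turn 0.15, either way. A call with a gripper value outside its range is refused whole. The fingers move at their own pace and stop on an object; "force" is the grip in N (left out, the last holds). Time passes only in rows, so rows that do not move let the fingers close. It gives the time, the measured TCP pose, the force and the opening at its end, in the units of the state.
- env.sense(): the state, without advancing time (a new reading comes with each control period).
- vision.get_image(name): name is "scene" or "top" or "wrist"; returns a dict with "pixels" (384x512x3 uint8, red, green, blue), "K" (3x3 intrinsics, pixels), "rvec" (rotation vector, rad) and "tvec" (3), from world to camera coordinates, as OpenCV has them; the wrist camera has in their place "tool_from_camera" (4x4, takes a point from camera to tool coordinates, whose origin is the TCP and whose axes are the tool frame's). Camera axes: x right, y down, z forward; pixel columns grow to the right and rows downward; lengths in mm; the calibration is good to about 2 mm. A picture is of the moment at which its call begins: read the wrist's pose just before it. There is no depth.
- finish_job(): hands the job in, once; it reports no verdict.
Trained networks look in a picture, given as the dict that the camera call returned (one of the last four; its "shot" number tells which), for a name from the list of things; names that differ only in an ending like _2 or _b are one class to them, and where a whole thing is asked for, a point or a joint stands for the part that bears it (a point fixed in the world has none). Each returns a list of dicts, best first, with "p" (0 to 1); they miss things now and then, are a little off and sometimes report something else, mostly with a low value. They report only what shows in the picture. A call takes as long as a camera call.
- vision.silhouettes(picture, target): "region" (384x512 bool, what is visible of it) and "at" ([column, row] in pixels, amid what is visible of it).
The state is a dict: "t": time; "qpos": joint angles; "joint_vel": joint speeds; "joint_efforts": joint torques, N m; "tcp_pos": TCP position; "eef_rot": TCP orientation; "force": force on the tool from outside, world axes, zero at the start; "ft_torque": the same for the moment, N m; "gripper_width": finger opening in mm.
Only numpy, scipy, OpenCV 4.12 (cv2) and the standard library are available. Lean on these libraries where they do the work, as an engineer would, in place of code of your own. Each camera call takes 0.05 s, during which the arm holds its last target. There are 200 camera calls.

TASK

The blue case of microscope slides is packed for the courier and its lid has to be bolted. Press the red bar of the safety catch down with one fingertip and keep it down while the other fingertip pushes the bolt's black knob along until the bolt is fully home in its keeper; only then let the catch spring back up and move clear. Lift nothing, do not shove the case along the desk, and leave the things on it and around it where they are.

Things in the scene. Friction and masses are not known exactly. Their poses are not given: they have to be found in the camera images.
- case: Blue steel slide transport case with a flat white top, 320 x 220 x 95 mm (along its x, y, z), 5 to 8 kg, standing loose on rubber feet. Origin: centre of its underside; z up; x is the direction in which the bolt shoots, from the lid across a black seam line into the keeper.
- fitting (a point): Point on the case's white top under the middle of the bolt fitting (10 mm from the case's centre towards +x); axes as the case's. The positions given for the other parts are from here, in mm. Base plate: 3 mm thick, x -62 to 68, y -45 to 58. The 12 mm steel bolt lies along y = 0, axis 19 up, in two dark arched guides at x = -50 and x = 50 (each 10 long, 20 wide, 29 high).
- keeper (a point): The keeper, a dark arched staple past the seam, like the guides (10 long, 20 wide, 29 high), at x = 91 of the fitting; this point is the middle of its opening, 19 above the top. The bolt's end stands at x = 64 when drawn, 104 when home.
- bolt (a joint): Travel of the bolt along the case's +x, in m: 0 drawn, 0.040 fully home (end stop). About 2 N of friction; it stays where left. A lug on it meets two teeth on the catch: it slides only while the catch is down (catch over about 0.14). With the catch up it has 2 mm of play; if the catch is let up halfway, the bolt is trapped half shot.
- bolt_knob (a point): Centre of the bolt's push knob, moving with it: black upright cylinder 14 mm in diameter, from 12 to 44 mm above the white top (this point: 28), at fitting y = -26, x = -20 drawn and 20 home; an 8 mm round arm, 19 up, joins it to the bolt. Behind it (-x side) there is free room for a fingertip down to the 3 mm base plate.
- catch (a joint): Angle of the spring safety catch, rad: 0 = up (locking), 0.22 = fully down (stop). A steel flap, x -50 to 50 of the fitting, hinged along its outer edge at y = 50, 10 above the top; its inner edge, at y = 12 with two teeth to y = 7, goes down when pressed. It springs back up by itself.
- catch_bar (a point): Middle of the top of the red bar on the catch, where it is pressed; moves with it. Round rod 10 mm thick, 92 mm long, parallel to the bolt (fitting x -46 to 46, y = 27); its top is 21.5 mm above the white top when up, 16 when fully down. Press it straight down anywhere along it: about 2.5 N to start, 6 N at the stop. A fingertip can slide along it.
- specimen_jar: Bystander on the case's lid: clear specimen jar with red cap, 42 mm diameter, 48 mm tall. Origin: centre of its underside.
- slide_mailer: Bystander on the case's lid: white and green plastic slide mailer, 30 x 82 x 20 mm. Origin: centre of its underside.
- mouse: Bystander on the desk: black computer mouse, 105 x 56 x 34 mm. Origin: centre of its underside.
- oil_bottle: Bystander on the desk: small amber bottle with black cap, 34 mm diameter, 75 mm tall. Origin: centre of its underside.
- mug: Bystander on the desk: blue mug, 80 mm diameter, 92 mm tall. Origin: centre of its underside.
- stapler: Bystander on the desk: blue and black stapler, 125 x 34 x 50 mm. Origin: centre of its underside.
- marker: Bystander on the desk: white marker pen with green cap, 130 mm long, 16 mm thick. Origin: on its underside, near mid-length.

How it is judged (in metres and radians):
On the way, in this order (a step that is already met when the one before it is completed fails the run):
1. a fingertip holds the safety catch down while the bolt is still drawn (value of joint catch above 0.15 rad and contact force between the fingers and catch above 0.5 N and value of joint bolt below 0.006 m), for 0.1 s.
2. with the catch held down by one fingertip, the other pushes the bolt along (value of joint catch above 0.13 rad and contact force between the fingers and catch above 0.2 N and contact force between the fingers and bolt above 0.2 N and value of joint bolt above 0.012 m), for 0.05 s.
3. the bolt is fully home with the catch still held down (value of joint catch above 0.13 rad and contact force between the fingers and catch above 0.2 N and value of joint bolt above 0.038 m), for 0.1 s.
At the end, for the whole second after the job is handed in: The bolt is within 3 mm of its home stop, the safety catch has sprung back up (within 0.04 rad), the case has shifted less than 15 mm and stands flat, and every bystander is at rest within 20 mm of where it was (value of joint bolt above 0.037 m and value of joint catch below 0.04 rad and velocity of joint bolt below 0.01 m/s and angle between case's own z axis and vertical below 0.03 rad and distance of case from where it was at the start of the episode below 0.015 m and distance of each of specimen_jar, slide_mailer, mouse, oil_bottle, mug, stapler, marker from where it was at the start of the episode below 0.02 m and linear speed of each of specimen_jar, slide_mailer, mouse, oil_bottle, mug, stapler, marker below 0.02 m/s); the robot touches nothing.
It fails at once if the catch was let up while the bolt was between its two ends (value of joint bolt between 0.006 and 0.036 m and value of joint catch below 0.11 rad).
It fails at once if the case was shoved or lifted by more than 15 mm (distance of case from where it was at the start of the episode above 0.015 m).
It fails at once if a bystander was moved, lifted or knocked over (distance of any of specimen_jar, slide_mailer, mouse, oil_bottle, mug, stapler, marker from where it was at the start of the episode above 0.02 m).
It also fails if it takes over 34 s, if anything falls off the work surface, if the arm or the gripper's body presses on something with over 40 N, if the wrist force passes 120 N, or if a joint passes its speed limit or range.

## Working session

There is one attempt and no reset: what is moved stays moved. The work goes in short steps, Python scripts to look and compute and a tool call to move; the robot and the scene stay as the last step left them, time stands still between calls to the robot, and variables do not carry over. Pictures are saved under pics/ and viewed, about 8 in all and at most 12, crops included, and the job is handed in when it is done.

Besides the shell and the picture viewer there is one more tool, called after "Request:" as name(argument=value, ...) on one line, values as JSON. servo_tool: Moves the arm, as the interface text tells. Its arguments: {"type":"object","properties":{"targets":{"type":"array"},"force":{"type":"number"}},"required":["targets"]}

```bash
mkdir -p pics; ls; python3 - <<'E'
from rig import env, vision
import cv2
s=env.sense(); print(s)
for n in ["top","scene"]:
    im=vision.get_image(n)
    cv2.imwrite(f"pics/{n}0.png",im["pixels"][:,:,::-1])
    print(n,im["K"].tolist(),im["rvec"],im["tvec"])
    for t in ["case","bolt_knob","catch_bar","keeper","specimen_jar","slide_mailer"]:
        r=vision.silhouettes(im,t)
        print(t,[(round(q["p"],2),q["at"],int(q["region"].sum())) for q in r[:2]])
E
```

```text
pics
{'t': 0.0, 'qpos': array([ 1.10647086,  0.41796561, -0.01029736,  1.61420366,  0.004675  ,
        1.11069121, -0.05300169]), 'joint_vel': array([ 0.00028355,  0.00027527,  0.00077322, -0.00021593, -0.00097693,
       -0.00105668,  0.00165088]), 'joint_efforts': array([ 2.23330615e-03, -8.64448428e+01,  6.80114608e-01, -4.34894800e+01,
        1.91169803e-02,  7.56100751e-03,  8.39948910e-08]), 'tcp_pos': array([ 256.30220712, -569.62403635,  223.253117  ]), 'eef_rot': array([-3.08330039,  1.56955249,  2.05190446]), 'force': array([ 0.62868642, -0.46968127,  0.43460167]), 'ft_torque': array([-0.00404514, -0.02552916, -0.0004531 ]), 'gripper_width': 85.20082325610645}
top [[419.99538671837337, 0.0, 254.4620396219419], [0.0, 419.99538671837337, 193.8153247201749], [0.0, 0.0, 1.0]] [ 2.16703391 -2.11567341  0.13926179] [  -3.87898551  509.33283347 1203.46377542]
case [(0.61, [257.2, 184.5], 8637)]
bolt_knob [(0.75, [247.3, 184.0], 220)]
catch_bar [(0.91, [256.8, 175.6], 480)]
keeper [(0.87, [255.5, 188.9], 8668), (0.53, [204.5, 186.0], 355)]
specimen_jar [(0.7, [210.8, 157.7], 232)]
slide_mailer [(0.62, [257.9, 175.2], 488), (0.6, [253.1, 187.5], 8812)]
scene [[477.0088520781835, 0.0, 257.8819506556547], [0.0, 477.0088520781835, 191.55941375675124], [0.0, 0.0, 1.0]] [ 1.96164443  1.28090293 -0.62779343] [-212.71149436 -237.45795062 1768.95483074]
case [(0.57, [258.2, 204.9], 7933)]
bolt_knob [(0.68, [264.7, 181.8], 223), (0.19, [90.7, 242.2], 670)]
catch_bar [(0.56, [259.9, 191.0], 439)]
keeper [(0.63, [257.5, 205.0], 8031)]
specimen_jar [(0.81, [311.9, 183.0], 293)]
slide_mailer [(0.69, [298.7, 168.8], 321)]
```

```bash
python3 - <<'E'
import cv2
a=cv2.imread("pics/top0.png")[95:275,150:370]; cv2.imwrite("pics/topc.png",cv2.resize(a,None,fx=3.3,fy=3.3,interpolation=cv2.INTER_CUBIC))
E
```

```text
(no output)
```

View pics/scene0.png

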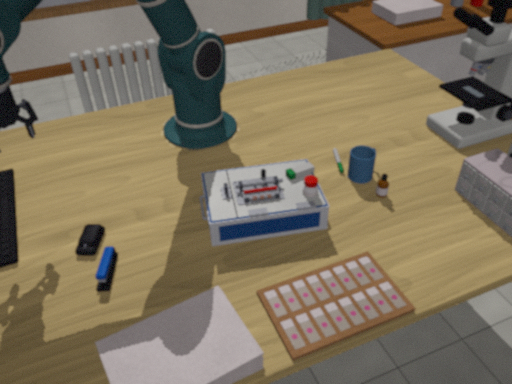

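View pics/topc.png

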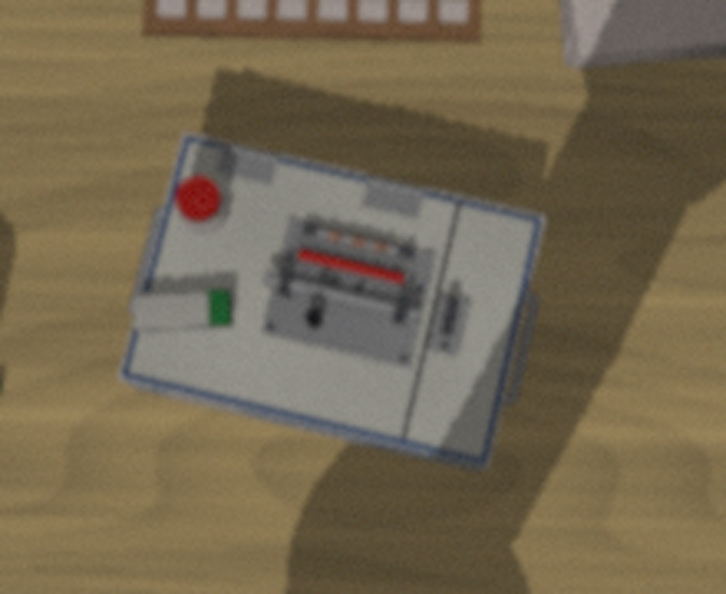

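The case stands with the bolt shooting to the right in the top view (keeper at about (287,190) full-picture). The bar is red, the knob is at about (245,190), and the jar and mailer are behind on the left.

```bash
cat > h.py <<'E'
import numpy as np, cv2
from scipy.optimize import least_squares
from scipy.spatial.transform import Rotation as R
from rig import env, vision
# fitting frame: points on z relative to white top (95)
def f2w(p,pose):
    x,y,a=pose; p=np.atleast_2d(p).astype(float); c,s=np.cos(a),np.sin(a)
    return np.c_[x+c*p[:,0]-s*p[:,1], y+s*p[:,0]+c*p[:,1], p[:,2]+95]
def proj(im,w): return cv2.projectPoints(w,np.array(im["rvec"],float),np.array(im["tvec"],float),np.array(im["K"],float),None)[0][:,0]
E
python3 - <<'E'
from h import *
t=vision.get_image("top"); s=vision.get_image("scene")
cr=np.array([[188,137],[543,215],[487,465],[125,377],[300,255],[404,277],[315,303],[450,316]])/3.3+[150,95]-0.35
P=np.array([[-170,110,0],[150,110,0],[150,-110,0],[-170,-110,0],[-46,27,21],[46,27,21],[-20,-26,44],[91,0,29]])
sp=[]
b=vision.silhouettes(s,"catch_bar")[0]["at"];k=vision.silhouettes(s,"bolt_knob")[0]["at"]
f=lambda q:np.r_[(proj(t,f2w(P,q))-cr).ravel()]
g=lambda q:np.r_[(proj(s,f2w([[0,27,19],[-20,-26,30]],q))-[b,k]).ravel()]
r=least_squares(f,[600,0,-1.6]);print(r.x,np.degrees(r.x[2]));print(f(r.x).reshape(-1,2).round(1));print("scene res",g(r.x).round(1))
e=env.sense();print(R.from_euler('xyz',e["eef_rot"]).as_matrix().round(3),env.tip_reach)
E
```

```text
[526.32711613   8.26413759  -1.77950609] -101.95818878675165
[[-0.9 -1.5]
 [ 0.6 -0.2]
 [ 0.7 -0.2]
 [-1.2 -0.1]
 [-0.1 -1.3]
 [ 0.6 -0.5]
 [-0.3  3.3]
 [ 0.6  0.3]]
scene res [  1.1  -0.7  -0.1 -11.2]
[[-0.     0.912  0.41 ]
 [ 0.     0.41  -0.912]
 [-1.    -0.    -0.   ]] 14.0
```

Request:
servo_tool(targets=[14, 31, 4, 0, 0, 0.047, 0.1, 14, 31, 4, 0, 0, 0.047, 0.1, 14, 31, 4, 0, 0, 0.047, 0.1, 14, 31, 4, 0, 0, 0.047, 0.1, 14, 31, 4, 0, 0, 0.047, 0.1, 14, 31, 4, 0, 0, 0.047, 0.1, 14, 31, 4, 0, 0, 0.047, 0.1, 14, 31, 4, 0, 0, 0.047, 0.1, 14, 31, 4, 0, 0, 0.047, 0.1, 14, 31, 4, 0, 0, 0.047, 0.1], force=40)

```text
t: 1.9
tcp_pos: [396.8, -258.6, 264.2]
eef_rot: [-0.346, 1.57, -1.022]
force: [1.1, -0.8, 0.2]
gripper_width: 38.5
```

Request:
servo_tool(targets=[14, 31, 0, 0, 0, 0.047, 0.1, 14, 31, 0, 0, 0, 0.047, 0.1, 14, 31, 0, 0, 0, 0.047, 0.1, 14, 31, 0, 0, 0, 0.047, 0.1, 14, 31, 0, 0, 0, 0.047, 0.1, 14, 31, 0, 0, 0, 0.047, 0.1, 14, 31, 0, 0, 0, 0.047, 0.1, 14, 31, 0, 0, 0, 0.047, 0.1, 14, 31, 0, 0, 0, 0.047, 0.1, 14, 31, 0, 0, 0, 0.047, 0.1])

```text
t: 2.9
tcp_pos: [536.9, 51.3, 264.0]
eef_rot: [-0.184, 1.57, -0.391]
force: [0.5, -0.9, 0.6]
gripper_width: 38.7
```

```bash
python3 - <<'E'
from h import *
e=env.sense(); w=vision.get_image("wrist"); np.save("w1.npy",w["pixels"])
print(e["tcp_pos"],R.from_euler('xyz',e["eef_rot"]).as_matrix().round(4),np.round(w["tool_from_camera"],3),w["K"],e["qpos"].round(2))
im=cv2.resize(w["pixels"][:,:,::-1],(768,576),interpolation=cv2.INTER_CUBIC)
cv2.imwrite("pics/w1.png",im)
for n in ["bolt_knob","catch_bar"]:
    print(n,[(q["p"],q["at"],q["region"].sum()) for q in vision.silhouettes(w,n)[:2]])
E
```

```text
[536.89931906  51.3070836  264.04561882] [[ 3.000e-04  2.049e-01  9.788e-01]
 [-1.000e-04  9.788e-01 -2.049e-01]
 [-1.000e+00 -1.000e-04  3.000e-04]] [[ 0.00000e+00 -3.03000e-01  9.53000e-01 -1.50126e+02]
 [ 0.00000e+00 -9.53000e-01 -3.03000e-01  7.68480e+01]
 [ 1.00000e+00  0.00000e+00 -0.00000e+00  3.00000e-03]
 [ 0.00000e+00  0.00000e+00  0.00000e+00  1.00000e+00]] [[312.98375689   0.         258.91274816]
 [  0.         312.98375689 197.0118473 ]
 [  0.           0.           1.        ]] [ 0.33  0.27 -0.57  1.77  0.16  1.15 -0.5 ]
bolt_knob [(0.92, [254.9, 203.7], np.int64(1590))]
catch_bar [(0.97, [284.9, 213.2], np.int64(3489))]
```

View pics/w1.png

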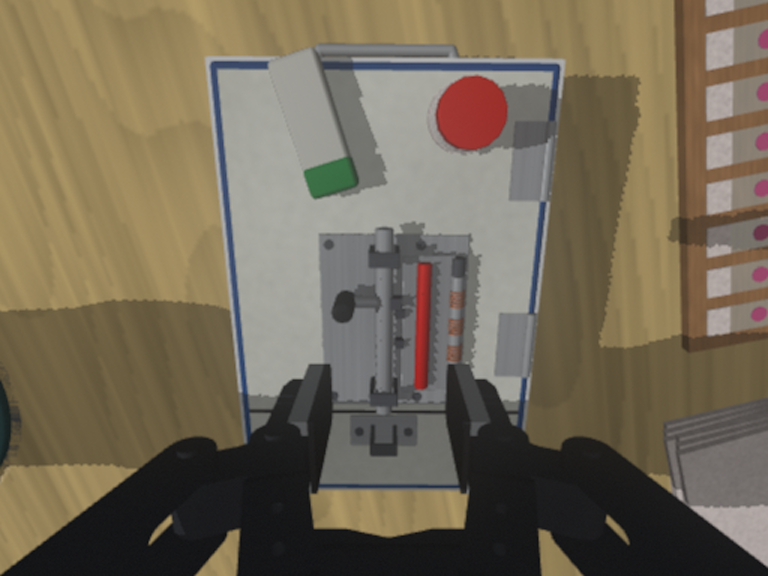

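The wrist view shows everything clearly: knob top at about (341,310), bar from (425,263) to (421,388), plate corners at (320,234) and (470,234), all in the enlarged picture.

```bash
cat >> h.py <<'E'
def wproj(e,tfc,K,w):
    T=np.eye(4);T[:3,:3]=R.from_euler('xyz',e["eef_rot"]).as_matrix();T[:3,3]=e["tcp_pos"]
    M=np.linalg.inv(T@np.array(tfc)); c=w@M[:3,:3].T+M[:3,3]
    u=c@np.array(K).T; return u[:,:2]/u[:,2:]
E
python3 - <<'E'
from h import *
e=env.sense(); w=vision.get_image("wrist")
cr=(np.array([[208,60],[563,62],[320,234],[470,234],[425,263],[421,388],[341,310],[384,437]])+.5)/1.5-.5
P=np.array([[-170,-110,0],[-170,110,0],[-62,-45,3],[-62,58,3],[-46,27,20],[46,27,20],[-20,-26,44],[91,0,29]])
f=lambda q:(wproj(e,w["tool_from_camera"],w["K"],f2w(P,q[:3]))-cr).ravel()
r=least_squares(f,[526,8,-1.78],loss='soft_l1');q=r.x
print(q,f(q).reshape(-1,2).round(1).tolist())
print("target tool (-40,0.5)",f2w([[-40,0.5,0]],q), "tool z yaw",np.arctan2(-.2049,.9788),"want",q[2]+np.pi/2, e["tcp_pos"])
E
```

```text
[525.00798587  12.13635834  -1.78146253] [[-1.3, -1.8], [0.8, -1.5], [-1.3, -0.3], [0.1, 0.4], [0.3, 0.1], [0.4, 0.6], [0.5, 1.7], [-0.4, 8.9]]
target tool (-40,0.5) [[533.86138875  51.14747544  95.        ]] tool z yaw -0.20635803731770283 want -0.21066620677923487 [536.69390411  52.06809901 263.71125334]
```

Request:
servo_tool(targets=[-2.5, 1, -20, 0, 0, -0.004, 0.1, 0, 0, -25, 0, 0, 0, 0.1, 0, 0, -25, 0, 0, 0, 0.1, 0, 0, -20, 0, 0, 0, 0.1, 0, 0, -12, 0, 0, 0, 0.1, 0, 0, 0, 0, 0, 0, 0.1])

```text
t: 3.7
tcp_pos: [533.3, 50.2, 160.8]
eef_rot: [-2.754, 1.569, -2.968]
force: [-0.3, -0.8, 1.2]
gripper_width: 38.5
```

```bash
python3 - <<'E'
from h import *
e=env.sense(); w=vision.get_image("wrist")
im=cv2.resize(w["pixels"][:,:,::-1],(768,576),interpolation=cv2.INTER_CUBIC)
q=[525,12.1,-1.7815]
for p in wproj(e,w["tool_from_camera"],w["K"],f2w([[-46,27,20],[46,27,20],[-20,-26,44],[-62,-45,3],[-62,58,3]],q)): cv2.circle(im,tuple(int(v) for v in p*1.5),4,(0,255,0),1)
T=R.from_euler('xyz',e["eef_rot"]).as_matrix()
for a in [[14,0,19],[14,0,-19],[14,0,34],[14,0,-34]]:
    p=wproj(e,w["tool_from_camera"],w["K"],(T@a+e["tcp_pos"])[None])[0];cv2.circle(im,tuple(int(v) for v in p*1.5),4,(0,255,255),-1)
cv2.imwrite("pics/w2.png",im);print(e["tcp_pos"],e["force"])
E
```

```text
[533.25273955  50.15515897 160.83396341] [-0.26028541 -0.83530748  1.20048668]
```

View pics/w2.png

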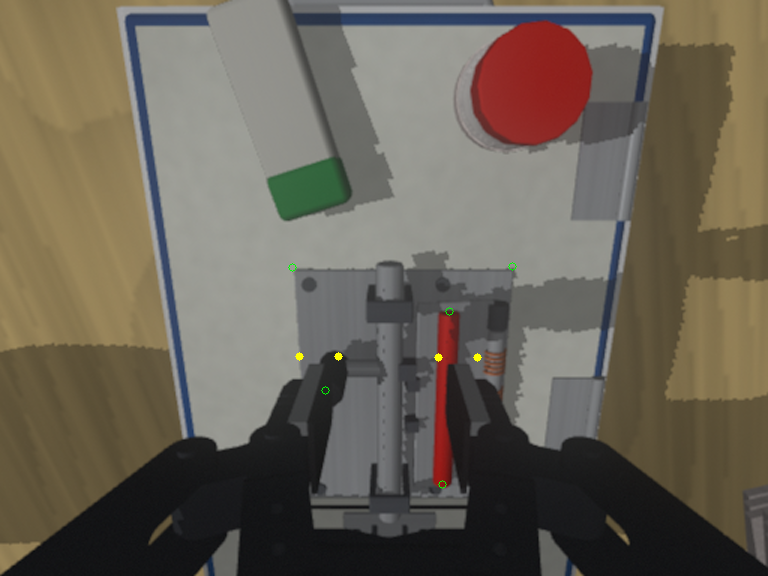

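```bash
python3 - <<'E'
from h import *
e=env.sense(); w=vision.get_image("wrist"); T=R.from_euler('xyz',e["eef_rot"]).as_matrix()
for r in [14,9,5,0]:
  print(r,[(wproj(e,w["tool_from_camera"],w["K"],(T@[r,y,z]+e["tcp_pos"])[None])[0]*1.5).round().tolist() for y,z in [(11,19.3),(11,33.8),(-11,19.3),(11,-19.3),(11,-33.8)]])
im=w["pixels"][200:360,150:370,::-1]
g=np.clip((im/255.)**.5*255,0,255).astype(np.uint8)
cv2.imwrite("pics/w3.png",cv2.resize(g,None,fx=3.5,fy=3.5,interpolation=cv2.INTER_CUBIC))
E
```

```text
14 [[440.0, 330.0], [478.0, 330.0], [438.0, 383.0], [337.0, 330.0], [298.0, 330.0]]
9 [[441.0, 335.0], [481.0, 335.0], [439.0, 389.0], [336.0, 335.0], [296.0, 335.0]]
5 [[442.0, 340.0], [483.0, 340.0], [440.0, 394.0], [334.0, 340.0], [294.0, 340.0]]
0 [[444.0, 345.0], [486.0, 345.0], [442.0, 401.0], [333.0, 345.0], [291.0, 345.0]]
```

View pics/w3.png

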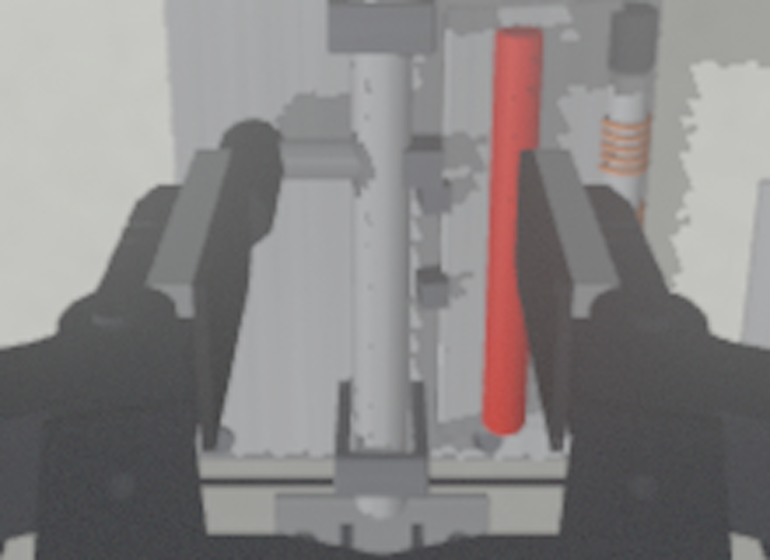

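Request:
servo_tool(targets=[1.5, 6, 0, 0, 0, 0, -0.12, 0, 0, 0, 0, 0, 0, -0.12, 0, 0, -13, 0, 0, 0, -0.12, 0, 0, -12, 0, 0, 0, -0.12, 0, 0, 0, 0, 0, 0, -0.12])

```text
t: 4.3
tcp_pos: [534.4, 56.8, 134.8]
eef_rot: [-2.884, 1.568, -3.096]
force: [0.0, -0.6, -1.0]
gripper_width: 47.5
```

```bash
python3 - <<'E'
from h import *
e=env.sense(); w=vision.get_image("wrist"); T=R.from_euler('xyz',e["eef_rot"]).as_matrix()
print(e["tcp_pos"],T[:,2],e["force"],e["gripper_width"],f2w([[-45,.5,0]],[525,12.1,-1.7815]))
im=cv2.resize(w["pixels"][170:370,130:390,::-1],None,fx=3,fy=3,interpolation=cv2.INTER_CUBIC)
im=np.clip((im/255.)**.6*255,0,255).astype(np.uint8)
to=lambda p:(int((p[0]+.5-130)*3),int((p[1]+.5-170)*3))
pr=lambda X:wproj(e,w["tool_from_camera"],w["K"],X)
for p in pr(f2w([[-46,27,20],[46,27,20],[-20,-26,44]],[525,12.1,-1.7815])): cv2.circle(im,to(p),4,(0,255,0),1)
h=e["gripper_width"]/2
for r,c in [(-15,(0,255,255)),(0,(255,255,0)),(14,(255,0,255))]:
  for s in (1,-1):
    pts=np.array([to(p) for p in pr(np.array([T@[r,y,s*z]+e["tcp_pos"] for y,z in [(11,h),(11,h+5),(-11,h+5),(-11,h)]]))])
    cv2.polylines(im,[pts],True,c,1)
cv2.imwrite("pics/w4.png",im)
E
```

```text
[534.35309939  56.80835469 134.8401384 ] [ 0.9776041  -0.21043241 -0.00290384] [ 0.03056732 -0.55385585 -0.96563926] 47.503318064243814 [[534.9006048   56.00020529  95.        ]]
```

View pics/w4.png

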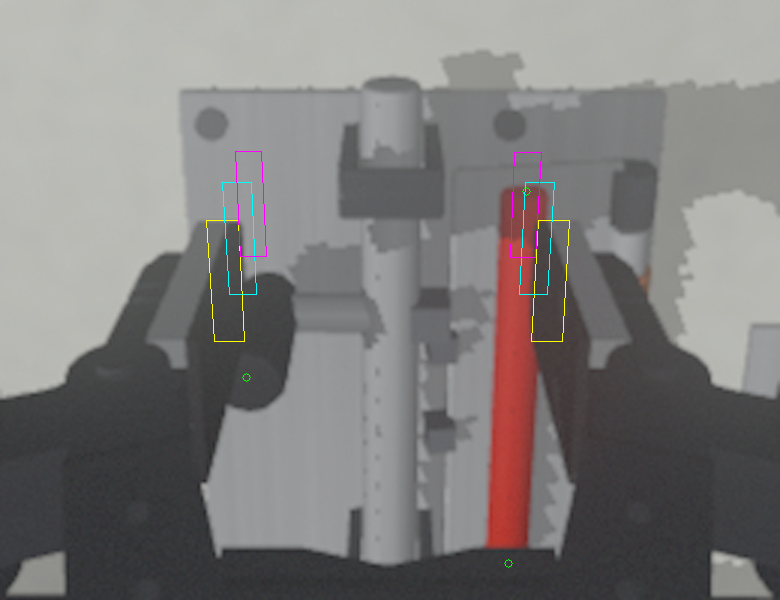

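The fingertips line up with the outline for 15 mm behind the TCP (yellow), so their tips are at z≈150 now. The right pad is over the bar, and the left one is behind the knob with a few mm to spare.

Request:
servo_tool(targets=[0.5, 1.5, -5, 0, 0, 0, -0.05, 0, 0, -8, 0, 0, 0, -0.05, 0, 0, -8, 0, 0, 0, -0.05, 0, 0, -7, 0, 0, 0, -0.05, 0, 0, 0, 0, 0, 0, -0.05])

```text
t: 4.85
tcp_pos: [535.4, 58.5, 107.8]
eef_rot: [-2.904, 1.569, -3.116]
force: [-0.4, -0.1, 0.4]
gripper_width: 45.1
```

Request:
servo_tool(targets=[0, 0, -2, 0, 0, 0, -0.05, 0, 0, -2, 0, 0, 0, -0.05, 0, 0, 0, 0, 0, 0, -0.05])

```text
t: 5.15
tcp_pos: [535.9, 58.7, 104.9]
eef_rot: [-2.826, 1.571, -3.038]
force: [-2.3, 0.7, 4.3]
gripper_width: 44.7
```

Request:
servo_tool(targets=[0, 0, -2, 0, 0, 0, -0.05, 0, 0, 0, 0, 0, 0, -0.05])

```text
t: 5.35
tcp_pos: [535.7, 58.7, 103.0]
eef_rot: [-2.948, 1.57, 3.123]
force: [-4.5, 0.9, 6.5]
gripper_width: 44.8
```

```bash
python3 - <<'E'
from h import *
e=env.sense(); w=vision.get_image("wrist")
print(e["tcp_pos"],e["force"],e["ft_torque"])
a=w["pixels"][170:370,130:390,::-1]
im=cv2.resize(a,None,fx=3,fy=3,interpolation=cv2.INTER_CUBIC)
im=np.clip((im/255.)**.5*255,0,255).astype(np.uint8)
cv2.imwrite("pics/w5.png",im)
E
```

```text
[535.71868256  58.74801303 102.98053575] [-4.54754336  0.92149586  6.47542057] [ 0.18125076  0.82551102 -0.03466209]
```

View pics/w5.png

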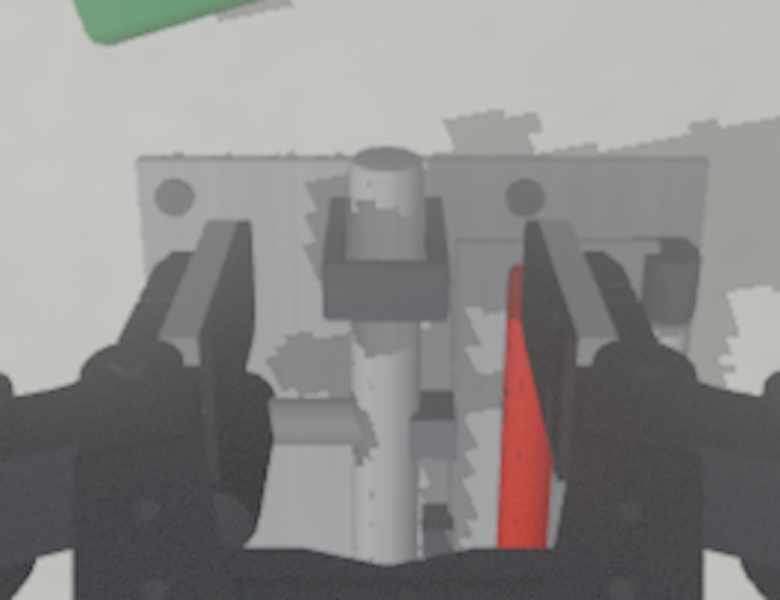

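Request:
servo_tool(targets=[-0.5, 0, -1, 0, 0, 0, 0.0, 0, 0, -1, 0, 0, 0, 0.0, 0, 0, 0, 0, 0, 0, 0.0])

```text
t: 5.7
tcp_pos: [536.0, 58.7, 101.4]
eef_rot: [0.267, 1.57, 0.055]
force: [-2.4, -0.1, 7.3]
gripper_width: 43.1
```

Request:
servo_tool(targets=[0, 0, -1, 0, 0, 0, 0.0, 0, 0, 0, 0, 0, 0, 0.0])

```text
t: 5.9
tcp_pos: [536.2, 58.7, 100.8]
eef_rot: [0.206, 1.569, -0.006]
force: [-4.2, -0.4, 14.9]
gripper_width: 42.5
```

Request:
servo_tool(targets=[-0.4, -2, 0, 0, 0, 0, 0, -0.4, -2, 0, 0, 0, 0, 0, -0.4, -2, 0, 0, 0, 0, 0, -0.4, -2, 0, 0, 0, 0, 0, 0, 0, 0, 0, 0, 0, 0])

```text
t: 6.4
tcp_pos: [535.5, 51.6, 101.3]
eef_rot: [0.514, 1.567, 0.303]
force: [0.8, 5.0, 12.4]
gripper_width: 43.0
```

```bash
python3 - <<'E'
from h import *
e=env.sense(); w=vision.get_image("wrist")
print(e["tcp_pos"],e["force"],e["ft_torque"])
im=cv2.resize(w["pixels"][170:370,130:390,::-1],None,fx=3,fy=3,interpolation=cv2.INTER_CUBIC)
im=np.clip((im/255.)**.5*255,0,255).astype(np.uint8)
cv2.imwrite("pics/w6.png",im)
E
```

```text
[535.49231756  51.56702606 101.25817503] [ 0.83296803  4.97489322 12.38593289] [ 0.98227149 -0.62293443  0.09487796]
```

View pics/w6.png

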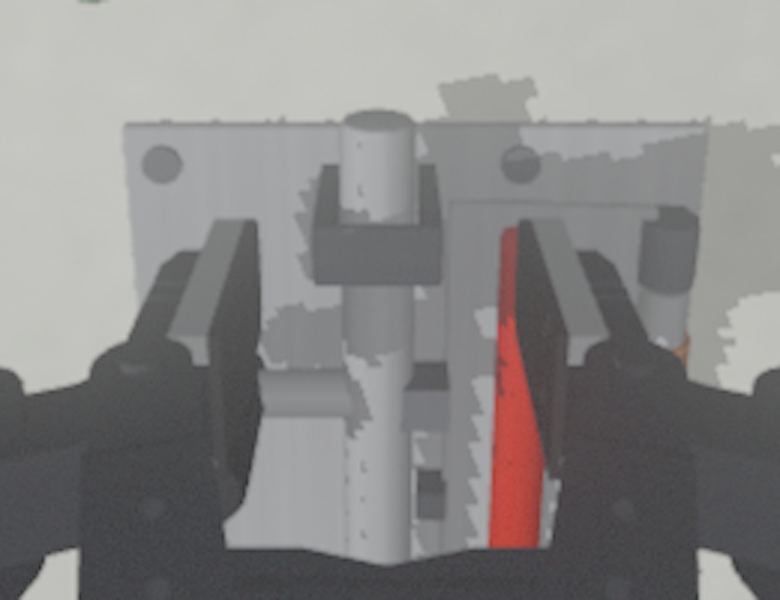

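Request:
servo_tool(targets=[-0.4, -2, -0.2, 0, 0, 0, 0, -0.4, -2, -0.2, 0, 0, 0, 0, -0.4, -2, 0, 0, 0, 0, 0, -0.4, -2, 0, 0, 0, 0, 0])

```text
t: 6.85
tcp_pos: [534.4, 44.7, 101.2]
eef_rot: [0.646, 1.565, 0.436]
force: [2.8, 10.8, 15.5]
gripper_width: 42.6
```

Request:
servo_tool(targets=[-0.4, -2, 0, 0, 0, 0, 0, -0.4, -2, 0, 0, 0, 0, 0, -0.4, -2, 0, 0, 0, 0, 0, -0.4, -2, 0, 0, 0, 0, 0])

```text
t: 7.25
tcp_pos: [532.8, 36.8, 101.3]
eef_rot: [0.637, 1.565, 0.427]
force: [1.5, 10.7, 16.0]
gripper_width: 42.6
```

Request:
servo_tool(targets=[-0.4, -2, 0, 0, 0, 0, 0, -0.4, -2, 0, 0, 0, 0, 0, -0.4, -2, 0, 0, 0, 0, 0, -0.4, -2, 0, 0, 0, 0, 0, -0.4, -2, 0, 0, 0, 0, 0, -0.4, -2, 0, 0, 0, 0, 0])

```text
t: 7.85
tcp_pos: [530.5, 24.9, 101.4]
eef_rot: [0.63, 1.565, 0.42]
force: [2.0, 17.7, 17.9]
gripper_width: 42.3
```

```bash
python3 - <<'E'
from h import *
e=env.sense(); w=vision.get_image("wrist")
print(e["tcp_pos"],e["force"],e["ft_torque"])
im=cv2.resize(w["pixels"][110:370,120:400,::-1],None,fx=2.3,fy=2.3,interpolation=cv2.INTER_CUBIC)
im=np.clip((im/255.)**.5*255,0,255).astype(np.uint8)
cv2.imwrite("pics/w7.png",im)
E
```

```text
[530.51431874  24.91577221 101.35493436] [ 2.00561094 17.65213722 17.87404791] [ 3.48905453 -0.92492375  0.25447018]
```

View pics/w7.png

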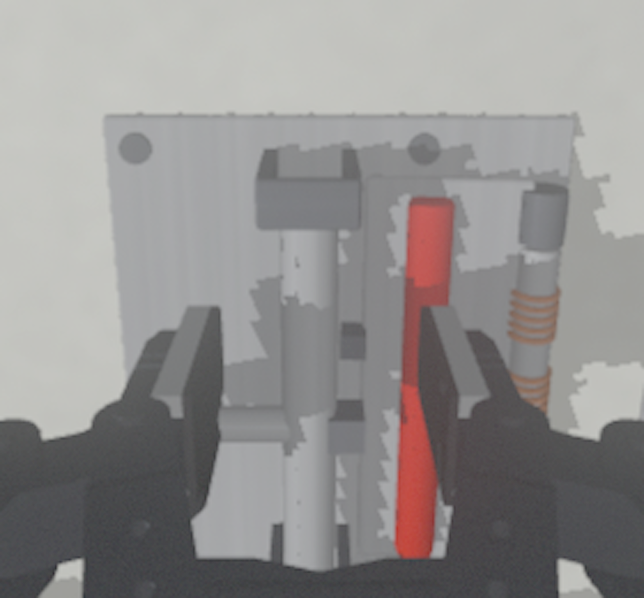

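```bash
python3 - <<'E'
from h import *
e=env.sense(); w=vision.get_image("wrist"); q=[525,12.1,-1.7815]
for x in [0,5,8,10,12,14,16,20]:
  p=wproj(e,w["tool_from_camera"],w["K"],f2w([[x,-13,19]],q))[0]; print(x,((p+.5-[120,110])*2.3).round())
print("guide/bar/plate",[((p+.5-[120,110])*2.3).round().tolist() for p in wproj(e,w["tool_from_camera"],w["K"],f2w([[-50,0,29],[-46,27,16],[-62,-45,3],[-62,58,3],[46,27,15]],q))])
t=vision.get_image("top"); im=cv2.resize(t["pixels"][130:240,180:320,::-1],None,fx=5,fy=5,interpolation=cv2.INTER_CUBIC); cv2.imwrite("pics/t2.png",im)
E
```

```text
0 [249. 402.]
5 [250. 422.]
8 [250. 433.]
10 [251. 441.]
12 [251. 449.]
14 [251. 456.]
16 [251. 464.]
20 [252. 479.]
guide/bar/plate [[307.0, 198.0], [439.0, 198.0], [99.0, 109.0], [577.0, 109.0], [420.0, 556.0]]
```

Request:
servo_tool(targets=[0, 0, 0.3, 0, 0, 0, 0, -0.4, -2, 0, 0, 0, 0, 0])

```text
t: 8.2
tcp_pos: [530.1, 22.8, 101.5]
eef_rot: [0.606, 1.565, 0.396]
force: [3.3, 12.9, 16.2]
gripper_width: 42.6
```

Request:
servo_tool(targets=[-0.4, -2, 0, 0, 0, 0, 0, -0.4, -2, 0, 0, 0, 0, 0])

```text
t: 8.4
tcp_pos: [529.2, 18.7, 101.5]
eef_rot: [0.613, 1.565, 0.403]
force: [2.2, 9.7, 15.2]
gripper_width: 42.7
```

Request:
servo_tool(targets=[-0.7, -2, 0, 0, 0, 0, 0, -0.7, -2, 0, 0, 0, 0, 0, -0.6, -2, 0, 0, 0, 0, 0])

```text
t: 8.7
tcp_pos: [527.5, 12.4, 101.5]
eef_rot: [0.542, 1.565, 0.331]
force: [5.0, 9.4, 13.9]
gripper_width: 43.0
```

Request:
servo_tool(targets=[-0.4, -1.5, 0, 0, 0, 0, 0, -0.3, -1.5, 0, 0, 0, 0, 0])

```text
t: 8.9
tcp_pos: [526.7, 9.4, 101.5]
eef_rot: [0.541, 1.565, 0.331]
force: [4.7, 10.9, 15.2]
gripper_width: 42.6
```

Request:
servo_tool(targets=[-0.2, -1, 0, 0, 0, 0, 0, 0, 0, 0, 0, 0, 0, 0])

```text
t: 9.1
tcp_pos: [526.7, 9.0, 101.5]
eef_rot: [0.639, 1.564, 0.429]
force: [4.9, 14.0, 12.8]
gripper_width: 42.7
```

Request:
servo_tool(targets=[-0.2, -1, 0, 0, 0, 0, 0, 0, 0, 0, 0, 0, 0, 0])

```text
t: 9.3
tcp_pos: [526.7, 9.0, 101.6]
eef_rot: [0.737, 1.563, 0.528]
force: [5.4, 19.7, 11.8]
gripper_width: 42.8
```

Request:
servo_tool(targets=[-0.2, -1, 0, 0, 0, 0, 0, 0, 0, 0, 0, 0, 0, 0])

```text
t: 9.5
tcp_pos: [526.6, 8.7, 101.6]
eef_rot: [0.818, 1.563, 0.608]
force: [8.3, 23.5, 10.3]
gripper_width: 42.6
```

```bash
python3 - <<'E'
from h import *
e=env.sense(); w=vision.get_image("wrist");q=[525,12.1,-1.7815]
print(e["tcp_pos"],e["force"],e["ft_torque"])
im=cv2.resize(w["pixels"][150:340,120:400,::-1],None,fx=2.8,fy=2.8,interpolation=cv2.INTER_CUBIC)
im=np.clip((im/255.)**.5*255,0,255).astype(np.uint8)
for x in (16,20):
  p=wproj(e,w["tool_from_camera"],w["K"],f2w([[x,-13,19]],q))[0]; p=(p+.5-[120,150])*2.8; cv2.circle(im,(int(p[0]),int(p[1])),3,(0,255,0),1)
cv2.imwrite("pics/w8.png",im)
E
```

```text
[526.6007728    8.73712203 101.60474537] [ 8.27737479 23.53036559 10.30038578] [ 4.89441781 -1.84852283 -0.457048  ]
```

View pics/w8.png

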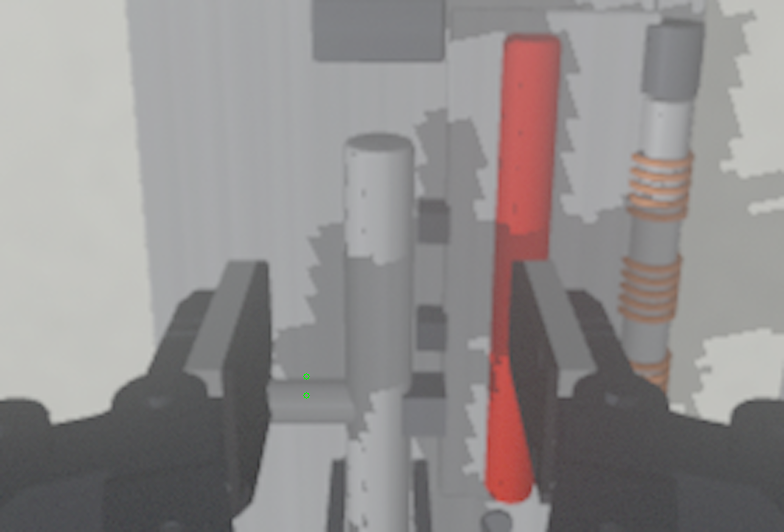

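The bolt's arm sits at the home position (x≈20–21), the push force rose against a hard stop, and the catch is still held. I'm releasing it now.

Request:
servo_tool(targets=[0.4, 2, 0, 0, 0, 0, 0, 0.4, 2, 0, 0, 0, 0, 0, 0, 0, 2, 0, 0, 0, 0, 0, 0, 4, 0, 0, 0, 0, 0, 0, 10, 0, 0, 0, 0, 0, 0, 20, 0, 0, 0, 0, 0, 0, 30, 0, 0, 0, 0, 0, 0, 40, 0, 0, 0, 0, 0, 0, 0, 0, 0, 0, 0])

```text
t: 10.45
tcp_pos: [526.8, 8.8, 210.4]
eef_rot: [0.126, 1.564, -0.086]
force: [-0.3, 0.9, -0.2]
gripper_width: 42.4
```

Request:
servo_tool(targets=[0, 20, 20, 0, 0, 0, 0, 0, 30, 0, 0, 0, 0, 0, 0, 30, 0, 0, 0, 0, 0, 0, 0, 0, 0, 0, 0, 0])

```text
t: 10.85
tcp_pos: [524.2, 92.4, 226.1]
eef_rot: [1.253, 1.569, 1.046]
force: [-0.3, -0.8, 0.9]
gripper_width: 42.5
```

```bash
python3 - <<'E'
from h import *
e=env.sense(); w=vision.get_image("wrist")
print(e["t"],e["tcp_pos"],e["force"])
cv2.imwrite("pics/w9.png",cv2.resize(w["pixels"][:,:,::-1],(768,576),interpolation=cv2.INTER_CUBIC))
q=[525,12.1,-1.7815]
print([(n,(p*1.5).round().tolist()) for n,p in zip(["knobhome","bar-","bar+","plate"],wproj(e,w["tool_from_camera"],w["K"],f2w([[20,-26,44],[-46,27,20],[46,27,20],[-62,-45,3]],q)))])
E
```

```text
10.85 [524.21332701  92.42882675 226.06122135] [-0.33815769 -0.79484825  0.88876869]
[('knobhome', [374.0, 456.0]), ('bar-', [462.0, 338.0]), ('bar+', [455.0, 467.0]), ('plate', [344.0, 303.0])]
```

View pics/w9.png

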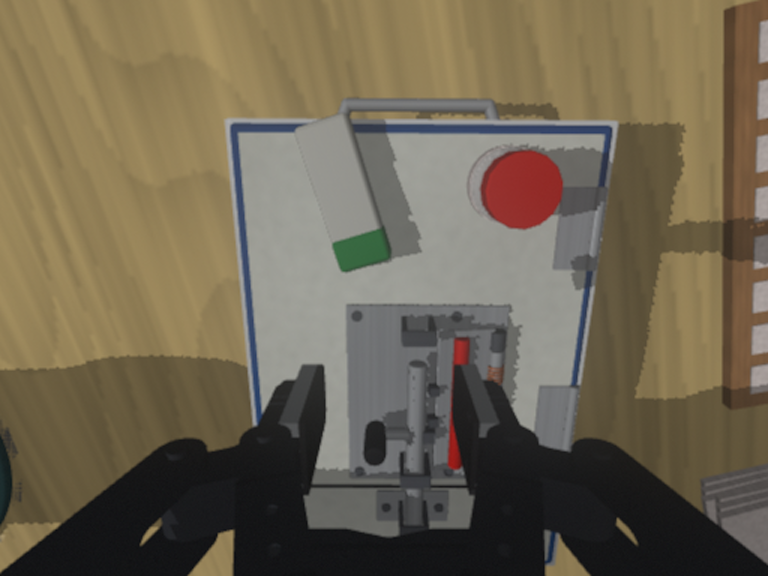

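```bash
python3 -c "
from rig import finish_job; print(finish_job())"
```

```text
the job is handed in; nothing more can be done
None
```

The bolt is home in its keeper and the job is handed in, at about 10.9 s of the 34 s allowed. One fingertip held the red bar down on its stop while the other pushed the knob the full 40 mm. I then lifted the fingers straight off and moved clear.

**What the last checks showed:**
- **Bolt home:** The push force rose from about 10 to 23 N with almost no further movement, so the bolt was against its end stop. In the last wrist picture the bolt passes through the keeper. The knob is within about 6 enlarged-picture pixels, a few mm, of its predicted home position.
- **Catch:** While pushing, the finger stayed on the bar with 10–18 N vertical force. Afterwards the bar lined up with its predicted position, though I didn't measure the catch angle itself and assume it sprang back up.
- **Case and lid:** The base plate is within a few mm of where the fit placed it before the push. The jar and mailer look undisturbed, and the tool reads no contact force. I didn't measure the things on the desk again; the arm did not go near them.

**What disagreed:**
- **Fingertip reach:** The pictures and the contact height put the fingertips about 15 mm behind the TCP at this opening, not 14 mm ahead as stated. I worked from the pictures and contact force.
- **Force rise mid-push:** The push force rose to about 18 N at around 25 mm of travel. It fell again when I eased the downward press slightly, so I took it for friction.

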